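Put the four serviced lenses back with their cameras

ROBOT

A 6-joint arm with a two-finger parallel gripper is mounted at the origin on the work surface. World frame = base frame: x ahead of the robot, y to its left, z up, the work surface at z = 0. Lengths are in m, angles in rad, forces in N, time in s.
With the tool pointing down it reaches from about 0.425 to 0.95 m from the base axis. Payload 14.7 kg.
Tool frame: the origin (TCP) lies midway between the tips of the shut fingers; the grasp point (between the pads) lies 19 mm behind it; z points along the fingers, y is the line along which they close (so a half turn about z gives the same grasp; the last joint's range is limited). The gripper opens to 85 mm and grips with 20 to 120 N. Pads are 22 mm wide; open, the fingers measure 114 mm over their backs; the gripper's body (76 mm by 85 mm) begins 54 mm behind the grasp point. The pads swing forward as they close: fully open they stand 13 mm farther back than shut.
Start: joints at [1.166, 0.48, 1.596, -0, 1.065, -0.047], TCP at [0.228, 0.609, 0.231] pointing down, gripper open.
Joint ranges: [-2.75, 2.75], [-0.82, 2.05], [0.23, 2.67], [-1.56, 4.7], [0.09, 2.69], [-2.92, 2.92]. Speed limits (rad/s): [1.89, 1.89, 2.39, 3.01, 3.01, 3.01].

INTERFACE

Orientations are given as a unit quaternion [w, x, y, z].
In Python, from station import arm, optics gives the robot as it stands. The module is installed in compiled form; this text tells all that it offers.
- The arm moves only by the shell command python3 -m inch 'ROWS'. ROWS is JSON, a list of rows, each an object with "linear": the shift along the tool's x, y, z in units of 0.03 m (1.0 is 0.03 m), a list of three; "rot": the turn, a rotation vector about the tool's x, y, z in units of 0.5 rad (1.0 is 0.5 rad), a list of three; "jaw": the closure, from -1 (fully open) to 1 (shut). A call has 1 to 10 rows; each row shifts and turns the commanded pose from where the row before left it, along the tool's axes as they then stand; what a row does not reach is not made up. A row lasts 1/10 s, in which the tool goes at most 50 mm and 8.59 degrees, less where a joint would pass 70% of its speed; a pose out of reach is approached as far as the arm can. A call with a number of a shift or a turn outside -1 to 1 is refused whole. A call with a gripper value outside its range is refused whole. The fingers move at their own pace and stop on an object; the grip force is fixed at half the most. Time passes only in rows, so rows that do not move let the fingers close. It gives the time, the measured TCP pose, the force, the opening and the grip force at its end, in the units of the state.
- arm.state(): the state, without advancing time (a new reading comes with each control period).
- optics.get_image(name): name is "scene" or "top" or "wrist"; returns the picture (400x640x3 uint8, red, green, blue); there is no depth.
- optics.camera_params(name): a dict with "camera_matrix" (3x3 intrinsics, pixels), "R" (3x3) and "t" (3): a world point X has camera coordinates R X + t. Camera axes: x right, y down, z forward; pixel columns grow to the right and rows downward; lengths in m; the calibration is good to about 2 mm. The wrist camera is an equidistant fisheye: a pixel r from the principal point sees the ray r / f radians off the axis. A picture is of the moment at which its call begins: read the wrist's pose just before it. camera_params takes no time and is no camera call; for the wrist camera it gives the pose at the moment of the call.
- arm.finish_job(): hands the job in; it is judged then, once.
The state is a dict: "t": time; "joints": joint angles; "joint_velocities": joint speeds; "joint_torque": joint torques, N m; "ee_pos": TCP position; "eef_rot": TCP orientation; "wrist_force": force on the tool from outside, world axes, zero at the start; "wrist_torque": the same for the moment, N m; "opening": finger opening in m; "grasp_force": force on a finger pad.
Only numpy, scipy, OpenCV 4.12 (cv2) and the standard library are available. Lean on these libraries where they do the work, as an engineer would, in place of code of your own. Each camera call takes 0.05 s, during which the arm holds its last target. There are 200 camera calls.

TASK

The four serviced lenses are standing on the bench in front of the job trays. Put each lens into the empty compartment of the tray that holds the camera of the same finish (black, white, red, champagne-gold), standing upright on its rear cap as it stands now; set them down, do not drop or tip them, and leave the screw jar and the dust blower where they are.

Things in the scene. Friction and masses are not known exactly. Their poses are not given: they have to be found in the camera images.
- black_lens (a point): Centre (half-way up, on the axis) of the loose black lens: an upright round barrel 60 mm in diameter and 68 mm tall, all black, dark front glass up, black rear cap down on the bench; about 0.15-0.3 kg. z axis = barrel axis, up. The point is 34 mm above the underside; grip it across the barrel anywhere, from above.
- white_lens (a point): Centre (half-way up, on the axis) of the loose white lens: an upright round barrel 58 mm in diameter and 64 mm tall, white with a light grey ribbed focus ring, dark front glass up, black rear cap down on the bench; about 0.15-0.3 kg. z axis = barrel axis, up. The point is 32 mm above the underside; grip it across the barrel anywhere, from above.
- red_lens (a point): Centre (half-way up, on the axis) of the loose red lens: an upright round barrel 56 mm in diameter and 60 mm tall, red with a black ribbed focus ring, dark front glass up, black rear cap down on the bench; about 0.15-0.3 kg. z axis = barrel axis, up. The point is 30 mm above the underside; grip it across the barrel anywhere, from above.
- gold_lens (a point): Centre (half-way up, on the axis) of the loose gold lens: an upright round barrel 60 mm in diameter and 62 mm tall, champagne-gold (brass-coloured) with a black ribbed focus ring, dark front glass up, black rear cap down on the bench; about 0.15-0.3 kg. z axis = barrel axis, up. The point is 31 mm above the underside; grip it across the barrel anywhere, from above.
- black_bay (a point): Floor centre, 4 mm above the bench, of the empty grey-lined lens compartment (80 mm in x, 124 in y) of the fixed slate-blue tray with an all-black camera. Walls 4 mm thick, tops 14 mm above the bench. The camera lies on its back in the far half, mount up: x 43 to 117 mm, y -57 to 57 mm, top 47 mm above the bench. z up, x away from the robot, yaw up to 0.17 rad.
- white_bay (a point): Floor centre, 4 mm above the bench, of the empty grey-lined lens compartment (80 mm in x, 124 in y) of the fixed slate-blue tray with a white camera with light grey covering. Walls 4 mm thick, tops 14 mm above the bench. The camera lies on its back in the far half, mount up: x 43 to 117 mm, y -57 to 57 mm, top 47 mm above the bench. z up, x away from the robot, yaw up to 0.17 rad.
- red_bay (a point): Floor centre, 4 mm above the bench, of the empty grey-lined lens compartment (80 mm in x, 124 in y) of the fixed slate-blue tray with a red camera with dark red covering. Walls 4 mm thick, tops 14 mm above the bench. The camera lies on its back in the far half, mount up: x 43 to 117 mm, y -57 to 57 mm, top 47 mm above the bench. z up, x away from the robot, yaw up to 0.17 rad.
- gold_bay (a point): Floor centre, 4 mm above the bench, of the empty grey-lined lens compartment (80 mm in x, 124 in y) of the fixed slate-blue tray with a champagne-gold camera with brown leather covering. Walls 4 mm thick, tops 14 mm above the bench. The camera lies on its back in the far half, mount up: x 43 to 117 mm, y -57 to 57 mm, top 47 mm above the bench. z up, x away from the robot, yaw up to 0.17 rad.
- screw_jar (a point): Bystander: centre of a small loose glass jar of screws with a green lid, 48 mm in diameter, 58 mm tall, standing among the lenses. Leave it where it is. The point is 29 mm above the bench.
- blower (a point): Bystander: middle of a loose blue rubber dust blower standing on its foot, 56 mm in diameter at the bulb, 83 mm tall with its thin black nozzle pointing up, among the lenses. Leave it where it is. The point is 41 mm above the bench.
Things that resemble listed ones, but are neither listed nor needed, are in the scene too. What is shaped like the part that bears red_bay but turquoise is not meant. Of the things that look like the part that bears black_lens, the smaller one is meant.

How it is judged:
At the end, for the whole second after the job is handed in: Each lens stands upright (0.1 rad), released and at rest on the floor of the lens compartment beside the camera of its own finish, inside its walls (centre within 15 mm in x and 36 mm in y of the compartment centre, 6 mm in height); jar and blower within 20 mm of their start (x of black_lens in the frame of black_bay between -0.015 and 0.015 m and y of black_lens in the frame of black_bay between -0.036 and 0.036 m and z of black_lens in the frame of black_bay between 0.028 and 0.04 m and angle between each of black_lens, white_lens, red_lens, gold_lens's own z axis and vertical below 0.1 rad and linear speed of each of lens_black, lens_white, lens_red, lens_gold below 0.02 m/s and contact force between the fingers and lens_black below 0.1 N and x of white_lens in the frame of white_bay between -0.015 and 0.015 m and y of white_lens in the frame of white_bay between -0.036 and 0.036 m and z of white_lens in the frame of white_bay between 0.026 and 0.038 m and contact force between the fingers and lens_white below 0.1 N and x of red_lens in the frame of red_bay between -0.015 and 0.015 m and y of red_lens in the frame of red_bay between -0.036 and 0.036 m and z of red_lens in the frame of red_bay between 0.024 and 0.036 m and contact force between the fingers and lens_red below 0.1 N and x of gold_lens in the frame of gold_bay between -0.015 and 0.015 m and y of gold_lens in the frame of gold_bay between -0.036 and 0.036 m and z of gold_lens in the frame of gold_bay between 0.025 and 0.037 m and contact force between the fingers and lens_gold below 0.1 N and distance of each of screw_jar, blower from where it was at the start of the episode below 0.02 m); the robot touches nothing.
It fails at once if a lens is dropped (falls freely at more than 0.75 m/s, a fall of about 30 mm) ((contact force between each of the arm, the fingers and lens_black below 0.01 N and linear speed of lens_black above 0.75 m/s) or (contact force between each of the arm, the fingers and lens_white below 0.01 N and linear speed of lens_white above 0.75 m/s) or (contact force between each of the arm, the fingers and lens_red below 0.01 N and linear speed of lens_red above 0.75 m/s) or (contact force between each of the arm, the fingers and lens_gold below 0.01 N and linear speed of lens_gold above 0.75 m/s)).
It fails at once if a lens is tipped by more than 0.6 rad (angle between any of black_lens, white_lens, red_lens, gold_lens's own z axis and vertical above 0.6 rad).
It fails at once if the screw jar or the dust blower is moved by more than 20 mm (distance of any of screw_jar, blower from where it was at the start of the episode above 0.02 m).
It also fails if it takes over 112 s, if anything falls off the work surface, if the arm or the gripper's body presses on something with over 40 N, if the wrist force passes 120 N, or if a joint passes its speed limit or range.

## Working session

There is one attempt and no reset: what is moved stays moved. The work goes in short steps, Python scripts to look and compute and a shell command to move; the robot and the scene stay as the last step left them, time stands still between calls to the robot, and variables do not carry over. Pictures are saved under pics/ and viewed, at most 14 in all, crops included, and the job is handed in when it is done.

```bash
mkdir -p pics
python3 - <<'E'
from station import arm, optics
import cv2
for n in ["scene","top"]:
    cv2.imwrite(f"pics/{n}0.png",optics.get_image(n)[:,:,::-1])
    print({k:__import__('numpy').round(v,3).tolist() for k,v in optics.camera_params(n).items()})
s=arm.state();print(s)
E
```

```text
{'camera_matrix': [[432.781, 0.0, 315.529], [0.0, 432.781, 192.466], [0.0, 0.0, 1.0]], 'R': [[0.664, 0.748, -0.002], [0.595, -0.529, -0.605], [-0.454, 0.4, -0.796]], 't': [-0.306, -0.226, 1.206]}
{'camera_matrix': [[484.665, 0.0, 312.62], [0.0, 484.665, 197.849], [0.0, 0.0, 1.0]], 'R': [[-0.026, -1.0, -0.009], [-0.999, 0.027, -0.046], [0.046, 0.007, -0.999]], 't': [0.037, 0.438, 1.226]}
{'t': 0.1, 'joints': array([ 1.16639731e+00,  4.80778853e-01,  1.59679751e+00, -2.42798174e-05,
        1.06510287e+00, -4.65943086e-02]), 'joint_velocities': array([ 0.00099955, -0.0007314 , -0.0005897 ,  0.00133073,  0.00025812,
       -0.00133476]), 'joint_torque': array([ 3.40918768e-04, -9.52256370e+01, -4.31044793e+01, -2.72753459e-04,
        5.34585430e-03, -6.12534927e-05]), 'ee_pos': array([0.22748326, 0.6085053 , 0.23073523]), 'eef_rot': array([-1.11125419e-04,  1.77943736e-01,  9.84040513e-01, -5.31907006e-04]), 'wrist_force': array([ 0.44017284,  0.18238824, -0.00662214]), 'wrist_torque': array([-0.03739003,  0.0021187 ,  0.00059748]), 'grasp_force': 0.0, 'opening': 0.08523303670499309}
```

View pics/top0.png

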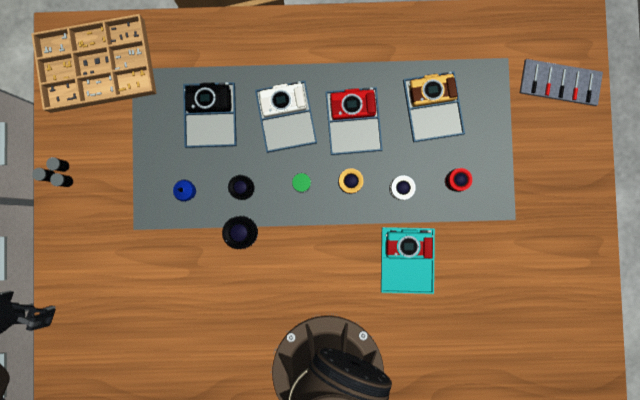

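View pics/scene0.png

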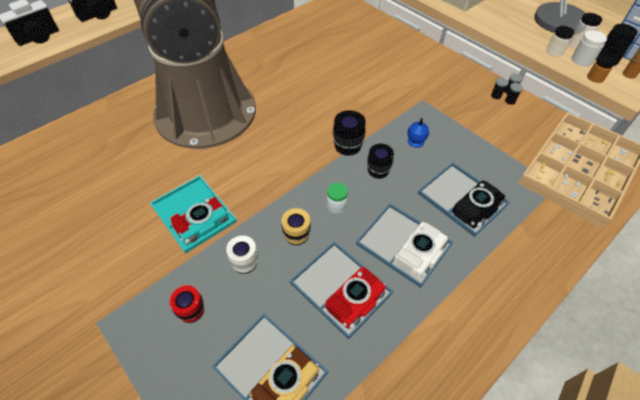

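The top view (nearly vertical) shows these pixel positions:

- **Lenses:** black (241,187), with the larger decoy at (240,232); gold (351,181), white (403,187), red (460,180).
- **Bystanders:** jar (302,182), blower (184,190).
- **Bays:** black (210,130), white (289,133), red (355,137), gold (437,122).

The scene view shows the same layout. Next I measure by segmentation, using both cameras for the lenses.

```bash
cat > h.py <<'E'
import numpy as np, cv2
from station import arm, optics
from scipy.optimize import least_squares
def proj(P,p):
    c=np.asarray(P)@np.array(p["R"]).T+p["t"]; u=c@np.array(p["camera_matrix"]).T; return u[:,:2]/u[:,2:]
def ray(uv,z,p):
    R=np.array(p["R"]);C=-R.T@p["t"];d=R.T@np.linalg.inv(p["camera_matrix"])@[*uv,1]
    return C+d*(z-C[2])/d[2]
def blob(mask,seed):
    n,l,st,ce=cv2.connectedComponentsWithStats(mask.astype(np.uint8))
    i=min((i for i in range(1,n) if st[i,4]>60),key=lambda i:np.hypot(*(ce[i]-seed)))
    c=max(cv2.findContours((l==i).astype(np.uint8),0,1)[0],key=cv2.contourArea)
    return cv2.convexHull(c)
def cen(h):
    m=cv2.moments(h.astype(np.float32));return np.array([m['m10'],m['m01']])/m['m00']
def cyl(x,y,r,h,p,z0=0):
    a=np.linspace(0,2*np.pi,60);c=np.c_[x+r*np.cos(a),y+r*np.sin(a)]
    P=np.r_[np.c_[c,np.full(60,z0)],np.c_[c,np.full(60,h+z0)]]
    return cv2.convexHull(proj(P,p).astype(np.float32))
L={'black':(.030,.068),'white':(.029,.064),'red':(.028,.060),'gold':(.030,.062),'jar':(.024,.058),'blower':(.028,.05)}
def fit(uv,n,p,z0=0):
    x0=ray(uv,L[n][1]/2+z0,p)[:2]
    return least_squares(lambda q:cen(cyl(*q,*L[n],p,z0))-uv,x0).x
E
python3 - <<'E'
from h import *
seeds={'top':dict(black=(241,187),gold=(351,181),white=(403,187),red=(460,180),jar=(302,182),blower=(184,190)),
'scene':dict(black=(380,160),gold=(296,226),white=(242,254),red=(187,303),jar=(337,197),blower=(418,133))}
for cam in seeds:
    im=cv2.imread(f'pics/{cam}0.png');p=optics.camera_params(cam)
    d=im.astype(int)
    bg=np.median(d[215:220,280:330] if cam=='top' else d[215:222,215:230],axis=(0,1)); print(cam,bg)
    m=np.abs(d-bg).max(2)>38
    for n,s in seeds[cam].items():
        y,x=s[1],s[0];w=np.zeros_like(m);w[y-26:y+27,x-26:x+27]=1
        h=blob(m&w,s);uv=cen(h);q=fit(uv,n,p)
        print(cam,n,uv.round(1),q.round(4),'area ratio %.2f'%(cv2.contourArea(h)/cv2.contourArea(cyl(*q,*L[n],p))))
        cv2.drawContours(im,[h],-1,(255,0,255),1)
    if cam=='top':
        for n,s in dict(black=(210,130),white=(289,133),red=(355,137),gold=(437,122)).items():
            g=(d.min(2)>150)&(d.max(2)-d.min(2)<25)
            w=np.zeros_like(g);w[s[1]-25:s[1]+26,s[0]-35:s[0]+36]=1
            h=blob(g&w,s);b=cv2.boxPoints(cv2.minAreaRect(h))
            W=np.array([ray(v,.004,p) for v in b]);c=W.mean(0)
            e=W[[1,2]]-W[[0,1]];ln=np.linalg.norm(e,axis=1);l=e[ln.argmax()];yaw=np.arctan2(-l[0],l[1]);yaw=(yaw+np.pi/2)%np.pi-np.pi/2
            print('bay',n,c.round(4),'yaw %.3f'%yaw,ln.round(3),'reach %.3f'%np.hypot(*c[:2]))
            cv2.drawContours(im,[b.astype(int)],-1,(0,255,255),1)
    if cam=='top': cv2.imwrite('pics/m.png',cv2.resize(im[60:260,150:490],None,fx=2.3,fy=2.3))
E
```

```text
top [124. 125. 116.]
top black [240.8 186.9] [0.4697 0.203 ] area ratio 0.93
top gold [350.4 180.5] [ 0.4782 -0.0703] area ratio 0.98
top white [402.3 187.2] [ 0.4583 -0.1994] area ratio 0.93
top red [458.6 179.5] [ 0.4742 -0.3413] area ratio 0.93
top jar [300.9 182.5] [0.4768 0.0529] area ratio 0.80
top blower [184.  190.1] [0.4662 0.3486] area ratio 0.78
bay black [0.6232 0.2857 0.004 ] yaw -0.028 [0.119 0.076] reach 0.686
bay white [0.6145 0.0831 0.004 ] yaw 0.159 [0.123 0.077] reach 0.620
bay red [ 0.5978 -0.0872  0.004 ] yaw 0.060 [0.123 0.078] reach 0.604
bay gold [ 0.6294 -0.2976  0.004 ] yaw 0.126 [0.121 0.079] reach 0.696
scene [126. 133.  44.]
scene black [380. 160.] [0.4656 0.2049] area ratio 3.24
scene gold [296. 226.] [ 0.4742 -0.0679] area ratio 2.88
scene white [242.2 254.2] [ 0.4541 -0.1958] area ratio 2.69
scene red [187. 303.] [ 0.4692 -0.337 ] area ratio 2.50
scene jar [337. 197.] [0.475  0.0533] area ratio 4.52
scene blower [418. 133.] [0.4617 0.3532] area ratio 4.67
```

View pics/m.png

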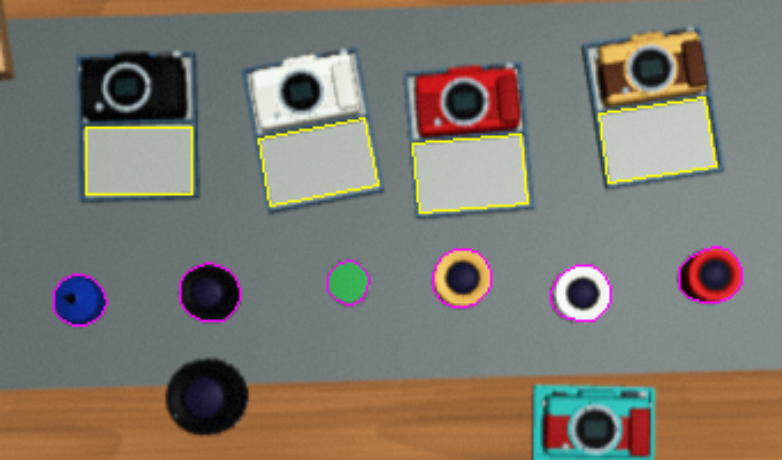

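The measurements are consistent: liners come out about 122×78 mm against 124×80, and lens area ratios are about 0.93–0.98. The scene fit failed because its background wasn't segmented, so it is only nominal. I'll use the top-camera positions. First I square the tool to the world axes.

```bash
cat > go.py <<'E'
# python3 go.py x y z : remaining shift in tool units (0.03 m), and residual turn in 0.5 rad units
import sys
from h import *
from scipy.spatial.transform import Rotation as Ro
s=arm.state();q=s['eef_rot'];R=Ro.from_quat([*q[1:],q[0]])
d=R.inv().apply(np.array(sys.argv[1:4],float)-s['ee_pos'])/.03
T=Ro.from_matrix(np.diag([-1.,1,-1]))
print('t %.1f'%s['t'],s['ee_pos'].round(4),'lin',d.round(2),'rot',((R.inv()*T).as_rotvec()/.5).round(3),'open %.4f grip %.1f'%(s['opening'],s['grasp_force']),'F',s['wrist_force'].round(1))
E
python3 -m inch '[{"linear":[0,0,0],"rot":[0,0,-0.239],"jaw":-1},{"linear":[0,0,0],"rot":[0,0,-0.239],"jaw":-1},{"linear":[0,0,0],"rot":[0,0,-0.239],"jaw":-1},{"linear":[0,0,0],"rot":[0,0,0],"jaw":-1},{"linear":[0,0,0],"rot":[0,0,0],"jaw":-1}]'
python3 go.py .4697 .203 .12
```

```text
t: 0.6
ee_pos: [0.2275, 0.6087, 0.231]
eef_rot: [-0.0, 0.001, 1.0, -0.0]
wrist_force: [0.5, -0.2, -0.3]
opening: 0.0856
grasp_force: 0.0
t 0.6 [0.2275 0.6087 0.231 ] lin [ -8.11 -13.5    3.71] rot [-0.001 -0.    -0.006] open 0.0856 grip 0.0 F [ 0.5 -0.2 -0.3]
```

```bash
python3 -m inch '[{"linear":[-0.45,-0.75,0.2],"rot":[0,0,0],"jaw":-1},{"linear":[-0.45,-0.75,0.2],"rot":[0,0,0],"jaw":-1},{"linear":[-0.45,-0.75,0.2],"rot":[0,0,0],"jaw":-1},{"linear":[-0.45,-0.75,0.2],"rot":[0,0,0],"jaw":-1},{"linear":[-0.45,-0.75,0.2],"rot":[0,0,0],"jaw":-1},{"linear":[-0.45,-0.75,0.2],"rot":[0,0,0],"jaw":-1},{"linear":[-0.45,-0.75,0.2],"rot":[0,0,0],"jaw":-1},{"linear":[-0.45,-0.75,0.2],"rot":[0,0,0],"jaw":-1},{"linear":[-0.45,-0.75,0.2],"rot":[0,0,0],"jaw":-1},{"linear":[-0.45,-0.75,0.2],"rot":[0,0,0],"jaw":-1}]' >/dev/null
python3 -m inch '[{"linear":[-0.45,-0.75,0.2],"rot":[0,0,0],"jaw":-1},{"linear":[-0.45,-0.75,0.2],"rot":[0,0,0],"jaw":-1},{"linear":[-0.45,-0.75,0.2],"rot":[0,0,0],"jaw":-1},{"linear":[-0.45,-0.75,0.2],"rot":[0,0,0],"jaw":-1},{"linear":[-0.45,-0.75,0.2],"rot":[0,0,0],"jaw":-1},{"linear":[-0.45,-0.75,0.2],"rot":[0,0,0],"jaw":-1},{"linear":[-0.45,-0.75,0.2],"rot":[0,0,0],"jaw":-1},{"linear":[-0.45,-0.75,0.2],"rot":[0,0,0],"jaw":-1},{"linear":[0,0,0],"rot":[0,0,0],"jaw":-1},{"linear":[0,0,0],"rot":[0,0,0],"jaw":-1}]' >/dev/null
python3 go.py .4697 .203 .018
```

```text
t 2.6 [0.471  0.2037 0.1232] lin [ 0.04 -0.02  3.51] rot [-0.    -0.001 -0.006] open 0.0855 grip 0.0 F [ 0.1 -0.9 -0.2]
```

Run:
```python
from h import *
p=optics.camera_params('wrist');im=optics.get_image('wrist')[:,:,::-1].copy()
# project expected lens top circle, fisheye
K=np.array(p['camera_matrix']);a=np.linspace(0,6.28,40)
for r,z in((.03,.068),(.03,0)):
    P=np.c_[.4697+r*np.cos(a),.203+r*np.sin(a),np.full(40,z)]
    uv=cv2.fisheye.projectPoints(P[None].astype(float),cv2.Rodrigues(np.array(p['R'],float))[0],np.array(p['t'],float),K,np.zeros(4))[0][0]
    cv2.polylines(im,[uv.astype(int)],True,(255,0,255) if z else (0,255,255),1)
cv2.imwrite('pics/w1.png',im)
```

```text
(no output)
```

View pics/w1.png

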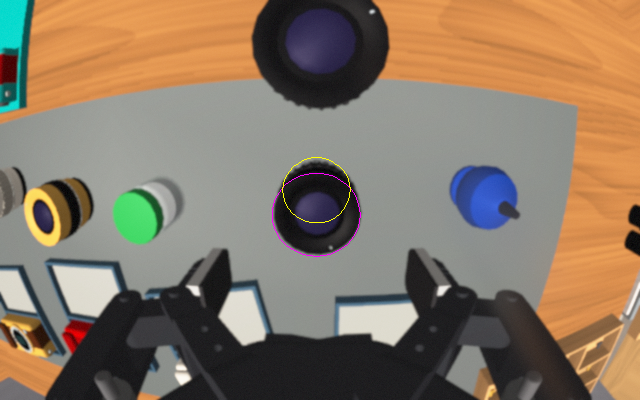

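The wrist view shows the black lens at (317,212). It matches the predicted outline to about 1 px and is centred between the fingers, so I go down and grip.

```bash
python3 -m inch '[{"linear":[0.04,-0.02,0.5],"rot":[0,0,0],"jaw":-1},{"linear":[0,0,0.5],"rot":[0,0,0],"jaw":-1},{"linear":[0,0,0.5],"rot":[0,0,0],"jaw":-1},{"linear":[0,0,0.5],"rot":[0,0,0],"jaw":-1},{"linear":[0,0,0.5],"rot":[0,0,0],"jaw":-1},{"linear":[0,0,0.5],"rot":[0,0,0],"jaw":-1},{"linear":[0,0,0.5],"rot":[0,0,0],"jaw":-1},{"linear":[0,0,0],"rot":[0,0,0],"jaw":-1},{"linear":[0,0,0],"rot":[0,0,0],"jaw":-1}]' >/dev/null
python3 go.py .4697 .203 .018
python3 -m inch '[{"linear":[0,0,0],"rot":[0,0,0],"jaw":1},{"linear":[0,0,0],"rot":[0,0,0],"jaw":1},{"linear":[0,0,0],"rot":[0,0,0],"jaw":1},{"linear":[0,0,0],"rot":[0,0,0],"jaw":1},{"linear":[0,0,0],"rot":[0,0,0],"jaw":1},{"linear":[0,0,0],"rot":[0,0,0],"jaw":1},{"linear":[0,0,0],"rot":[0,0,0],"jaw":1},{"linear":[0,0,0],"rot":[0,0,0],"jaw":1}]'
python3 go.py .6232 .2857 .105
```

```text
t 3.5 [0.4694 0.204  0.0186] lin [-0.01 -0.03  0.02] rot [-0.    -0.001  0.002] open 0.0853 grip 0.0 F [ 0.4 -0.  -0.6]
t: 4.35
ee_pos: [0.4701, 0.2037, 0.0194]
eef_rot: [0.001, -0.0, 1.0, 0.0]
wrist_force: [-2.1, 1.5, 12.0]
opening: 0.0591
grasp_force: 62.0
t 4.3 [0.4701 0.2037 0.0194] lin [-5.11  2.73 -2.85] rot [0.001 0.003 0.001] open 0.0591 grip 62.0 F [-2.1  1.5 12. ]
```

```bash
python3 -m inch '[{"linear":[0,0,-0.5],"rot":[0,0,0],"jaw":1},{"linear":[0,0,-0.8],"rot":[0,0,0],"jaw":1},{"linear":[0,0,-0.8],"rot":[0,0,0],"jaw":1},{"linear":[0,0,-0.75],"rot":[0,0,0],"jaw":1}]' >/dev/null
python3 -m inch '[{"linear":[-0.3,0.15,0],"rot":[0,0,0],"jaw":1},{"linear":[-0.6,0.32,0],"rot":[0,0,0],"jaw":1},{"linear":[-0.6,0.32,0],"rot":[0,0,0],"jaw":1},{"linear":[-0.6,0.32,0],"rot":[0,0,0],"jaw":1},{"linear":[-0.6,0.32,0],"rot":[0,0,0],"jaw":1},{"linear":[-0.6,0.32,0],"rot":[0,0,0],"jaw":1},{"linear":[-0.6,0.32,0],"rot":[0,0,0],"jaw":1},{"linear":[-0.6,0.32,0],"rot":[0,0,0],"jaw":1},{"linear":[-0.6,0.32,0],"rot":[0,0,0],"jaw":1},{"linear":[0,0,0],"rot":[0,0,0],"jaw":1}]' >/dev/null
python3 -m inch '[{"linear":[0,0,0],"rot":[0,0,0],"jaw":1},{"linear":[0,0,0],"rot":[0,0,0],"jaw":1}]' >/dev/null
python3 go.py .6232 .2857 .0235
```

```text
t 6.0 [0.6218 0.2844 0.103 ] lin [-0.05  0.04  2.65] rot [-0.001 -0.003  0.001] open 0.0585 grip 65.4 F [-0.1  0.3 -2.9]
```

```bash
python3 -m inch '[{"linear":[-0.05,0.04,0.4],"rot":[0,0,0],"jaw":1},{"linear":[0,0,0.6],"rot":[0,0,0],"jaw":1},{"linear":[0,0,0.6],"rot":[0,0,0],"jaw":1},{"linear":[0,0,0.5],"rot":[0,0,0],"jaw":1},{"linear":[0,0,0.3],"rot":[0,0,0],"jaw":1},{"linear":[0,0,0.15],"rot":[0,0,0],"jaw":1},{"linear":[0,0,0.05],"rot":[0,0,0],"jaw":1},{"linear":[0,0,0],"rot":[0,0,0],"jaw":1},{"linear":[0,0,0],"rot":[0,0,0],"jaw":1}]' >/dev/null
python3 go.py .6232 .2857 .023
python3 -m inch '[{"linear":[0,0,0.03],"rot":[0,0,0],"jaw":1},{"linear":[0,0,0],"rot":[0,0,0],"jaw":1}]' >/dev/null
python3 go.py .6232 .2857 .023
```

```text
t 6.8 [0.6246 0.2862 0.0265] lin [ 0.05 -0.02  0.12] rot [0.001 0.002 0.001] open 0.0586 grip 65.4 F [ 0.5 -0.4 -2.9]
t 7.0 [0.6243 0.2861 0.0252] lin [ 0.04 -0.01  0.07] rot [0.    0.001 0.001] open 0.0585 grip 65.4 F [-0.3  0.4 -4. ]
```

```bash
python3 -m inch '[{"linear":[0,0,0.03],"rot":[0,0,0],"jaw":1},{"linear":[0,0,0.03],"rot":[0,0,0],"jaw":1},{"linear":[0,0,0],"rot":[0,0,0],"jaw":1},{"linear":[0,0,0],"rot":[0,0,0],"jaw":1}]' >/dev/null
python3 go.py .6232 .2857 .023
```

```text
t 7.5 [0.6242 0.2861 0.0234] lin [ 0.03 -0.01  0.01] rot [0.    0.    0.001] open 0.0586 grip 66.0 F [-2.1 -0.5  5.1]
```

The floor pushes back with about 5 N up, so the lens is seated. Release and rise, then go to gold.

```bash
python3 -m inch '[{"linear":[0,0,0],"rot":[0,0,0],"jaw":-1},{"linear":[0,0,0],"rot":[0,0,0],"jaw":-1},{"linear":[0,0,0],"rot":[0,0,0],"jaw":-1},{"linear":[0,0,0],"rot":[0,0,0],"jaw":-1},{"linear":[0,0,0],"rot":[0,0,0],"jaw":-1},{"linear":[0,0,0],"rot":[0,0,0],"jaw":-1},{"linear":[0,0,-0.5],"rot":[0,0,0],"jaw":-1},{"linear":[0,0,-0.8],"rot":[0,0,0],"jaw":-1},{"linear":[0,0,-0.9],"rot":[0,0,0],"jaw":-1},{"linear":[0,0,-1],"rot":[0,0,0],"jaw":-1}]'
python3 go.py .4782 -.0703 .12
```

```text
t: 8.45
ee_pos: [0.6239, 0.2859, 0.1208]
eef_rot: [-0.0, -0.0, 1.0, -0.0]
wrist_force: [1.0, 0.5, 0.2]
opening: 0.0853
grasp_force: 0.0
t 8.4 [0.6239 0.2859 0.1208] lin [  4.87 -11.87   0.03] rot [-0.    -0.001  0.001] open 0.0853 grip 0.0 F [1.  0.5 0.2]
```

```bash
python3 -m inch '[{"linear":[0.35,-0.85,0],"rot":[0,0,0],"jaw":-1},{"linear":[0.35,-0.85,0],"rot":[0,0,0],"jaw":-1},{"linear":[0.35,-0.85,0],"rot":[0,0,0],"jaw":-1},{"linear":[0.35,-0.85,0],"rot":[0,0,0],"jaw":-1},{"linear":[0.35,-0.85,0],"rot":[0,0,0],"jaw":-1},{"linear":[0.35,-0.85,0],"rot":[0,0,0],"jaw":-1},{"linear":[0.35,-0.85,0],"rot":[0,0,0],"jaw":-1},{"linear":[0.35,-0.85,0],"rot":[0,0,0],"jaw":-1},{"linear":[0.35,-0.85,0],"rot":[0,0,0],"jaw":-1},{"linear":[0.35,-0.85,0],"rot":[0,0,0],"jaw":-1}]' >/dev/null
python3 -m inch '[{"linear":[0.35,-0.85,0],"rot":[0,0,0],"jaw":-1},{"linear":[0.35,-0.85,0],"rot":[0,0,0],"jaw":-1},{"linear":[0.35,-0.85,0],"rot":[0,0,0],"jaw":-1},{"linear":[0.35,-0.85,0],"rot":[0,0,0],"jaw":-1},{"linear":[0,0,0],"rot":[0,0,0],"jaw":-1},{"linear":[0,0,0],"rot":[0,0,0],"jaw":-1},{"linear":[0,0,0],"rot":[0,0,0],"jaw":-1}]' >/dev/null
python3 go.py .4782 -.0703 .018
```

```text
t 10.2 [ 0.478  -0.0707  0.1197] lin [-0.    0.01  3.39] rot [-0.     0.002  0.002] open 0.0853 grip 0.0 F [ 0.2 -0.4  0.5]
```

```bash
python3 -m inch '[{"linear":[0,0.01,0.49],"rot":[0,0,0],"jaw":-1},{"linear":[0,0,0.5],"rot":[0,0,0],"jaw":-1},{"linear":[0,0,0.5],"rot":[0,0,0],"jaw":-1},{"linear":[0,0,0.5],"rot":[0,0,0],"jaw":-1},{"linear":[0,0,0.5],"rot":[0,0,0],"jaw":-1},{"linear":[0,0,0.5],"rot":[0,0,0],"jaw":-1},{"linear":[0,0,0.4],"rot":[0,0,0],"jaw":-1},{"linear":[0,0,0],"rot":[0,0,0],"jaw":-1},{"linear":[0,0,0],"rot":[0,0,0],"jaw":-1}]' >/dev/null
python3 go.py .4782 -.0703 .018
python3 -m inch '[{"linear":[0,0,0],"rot":[0,0,0],"jaw":1},{"linear":[0,0,0],"rot":[0,0,0],"jaw":1},{"linear":[0,0,0],"rot":[0,0,0],"jaw":1},{"linear":[0,0,0],"rot":[0,0,0],"jaw":1},{"linear":[0,0,0],"rot":[0,0,0],"jaw":1},{"linear":[0,0,0],"rot":[0,0,0],"jaw":1},{"linear":[0,0,0],"rot":[0,0,0],"jaw":1},{"linear":[0,0,0],"rot":[0,0,0],"jaw":1}]' >/dev/null
python3 go.py .6294 -.2976 .12
```

```text
t 11.1 [ 0.4775 -0.0704  0.0175] lin [-0.02  0.   -0.02] rot [ 0.    -0.001  0.003] open 0.0855 grip 0.0 F [ 0.6 -0.4  0.6]
t 11.8 [ 0.4778 -0.0708  0.0183] lin [-5.05 -7.56 -3.38] rot [-0.     0.002  0.001] open 0.0587 grip 62.2 F [-2.3  2.7 10.5]
```

```bash
python3 -m inch '[{"linear":[0,0,-0.5],"rot":[0,0,0],"jaw":1},{"linear":[0,0,-0.9],"rot":[0,0,0],"jaw":1},{"linear":[0,0,-1],"rot":[0,0,0],"jaw":1},{"linear":[0,0,-1],"rot":[0,0,0],"jaw":1}]' >/dev/null
python3 -m inch '[{"linear":[-0.25,-0.38,0],"rot":[0,0,0],"jaw":1},{"linear":[-0.53,-0.8,0],"rot":[0,0,0],"jaw":1},{"linear":[-0.53,-0.8,0],"rot":[0,0,0],"jaw":1},{"linear":[-0.53,-0.8,0],"rot":[0,0,0],"jaw":1},{"linear":[-0.53,-0.8,0],"rot":[0,0,0],"jaw":1},{"linear":[-0.53,-0.8,0],"rot":[0,0,0],"jaw":1},{"linear":[-0.53,-0.8,0],"rot":[0,0,0],"jaw":1},{"linear":[-0.53,-0.8,0],"rot":[0,0,0],"jaw":1},{"linear":[-0.53,-0.8,0],"rot":[0,0,0],"jaw":1},{"linear":[-0.53,-0.8,0],"rot":[0,0,0],"jaw":1}]' >/dev/null
python3 -m inch '[{"linear":[0,0,0],"rot":[0,0,0],"jaw":1},{"linear":[0,0,0],"rot":[0,0,0],"jaw":1},{"linear":[0,0,0],"rot":[0,0,0],"jaw":1},{"linear":[0,0,0],"rot":[0,0,0],"jaw":1}]' >/dev/null
python3 go.py .6294 -.2976 .0225
```

```text
t 13.7 [ 0.6276 -0.2973  0.1192] lin [-0.06 -0.01  3.22] rot [ 0.001 -0.001  0.002] open 0.0590 grip 65.4 F [-0.4  0.8 -1.8]
```

```bash
python3 -m inch '[{"linear":[-0.06,0,0.5],"rot":[0,0,0],"jaw":1},{"linear":[0,0,0.7],"rot":[0,0,0],"jaw":1},{"linear":[0,0,0.7],"rot":[0,0,0],"jaw":1},{"linear":[0,0,0.6],"rot":[0,0,0],"jaw":1},{"linear":[0,0,0.35],"rot":[0,0,0],"jaw":1},{"linear":[0,0,0.2],"rot":[0,0,0],"jaw":1},{"linear":[0,0,0.06],"rot":[0,0,0],"jaw":1},{"linear":[0,0,0.03],"rot":[0,0,0],"jaw":1},{"linear":[0,0,0],"rot":[0,0,0],"jaw":1},{"linear":[0,0,0],"rot":[0,0,0],"jaw":1}]' >/dev/null
python3 go.py .6294 -.2976 .0225
python3 -m inch '[{"linear":[0,0,0.03],"rot":[0,0,0],"jaw":1},{"linear":[0,0,0],"rot":[0,0,0],"jaw":1},{"linear":[0,0,0],"rot":[0,0,0],"jaw":1}]' >/dev/null
python3 go.py .6294 -.2976 .0225
```

```text
t 14.7 [ 0.6304 -0.2983  0.0259] lin [0.03 0.02 0.11] rot [-0.001  0.002  0.001] open 0.0587 grip 65.4 F [-0.5  0.3 -2.8]
t 14.9 [ 0.63   -0.2981  0.0244] lin [0.02 0.02 0.06] rot [-0.     0.     0.001] open 0.0587 grip 65.4 F [-0.5  0.6 -1.9]
```

```bash
python3 -m inch '[{"linear":[0,0,0.03],"rot":[0,0,0],"jaw":1},{"linear":[0,0,0.02],"rot":[0,0,0],"jaw":1},{"linear":[0,0,0],"rot":[0,0,0],"jaw":1},{"linear":[0,0,0],"rot":[0,0,0],"jaw":1}]' >/dev/null
python3 go.py .6294 -.2976 .0225
```

```text
t 15.3 [ 0.6299 -0.298   0.0227] lin [0.02 0.01 0.01] rot [ 0.    -0.     0.002] open 0.0588 grip 65.4 F [-0.3 -0.2 -1.6]
```

```bash
python3 -m inch '[{"linear":[0,0,0.02],"rot":[0,0,0],"jaw":1},{"linear":[0,0,0.02],"rot":[0,0,0],"jaw":1},{"linear":[0,0,0],"rot":[0,0,0],"jaw":1},{"linear":[0,0,0],"rot":[0,0,0],"jaw":1}]' >/dev/null
python3 go.py .6294 -.2976 .0225
```

```text
t 15.8 [ 0.63   -0.2981  0.0223] lin [ 0.02  0.02 -0.01] rot [-0.     0.     0.001] open 0.0588 grip 66.5 F [-3.7  1.5  8.7]
```

Gold is seated (8.7 N up). Release and rise.

```bash
python3 -m inch '[{"linear":[0,0,0],"rot":[0,0,0],"jaw":-1},{"linear":[0,0,0],"rot":[0,0,0],"jaw":-1},{"linear":[0,0,0],"rot":[0,0,0],"jaw":-1},{"linear":[0,0,0],"rot":[0,0,0],"jaw":-1},{"linear":[0,0,0],"rot":[0,0,0],"jaw":-1},{"linear":[0,0,0],"rot":[0,0,0],"jaw":-1},{"linear":[0,0,-0.5],"rot":[0,0,0],"jaw":-1},{"linear":[0,0,-0.8],"rot":[0,0,0],"jaw":-1},{"linear":[0,0,-0.95],"rot":[0,0,0],"jaw":-1},{"linear":[0,0,-1],"rot":[0,0,0],"jaw":-1}]' >/dev/null
python3 go.py .4742 -.3413 .12
```

```text
t 16.8 [ 0.6298 -0.298   0.121 ] lin [ 5.19 -1.44  0.03] rot [0.    0.    0.001] open 0.0855 grip 0.0 F [ 0.6 -0.1  0.4]
```

Red lens next: across to above it, a settle check, then down.

```bash
python3 -m inch '[{"linear":[0.65,-0.18,0],"rot":[0,0,0],"jaw":-1},{"linear":[0.65,-0.18,0],"rot":[0,0,0],"jaw":-1},{"linear":[0.65,-0.18,0],"rot":[0,0,0],"jaw":-1},{"linear":[0.65,-0.18,0],"rot":[0,0,0],"jaw":-1},{"linear":[0.65,-0.18,0],"rot":[0,0,0],"jaw":-1},{"linear":[0.65,-0.18,0],"rot":[0,0,0],"jaw":-1},{"linear":[0.65,-0.18,0],"rot":[0,0,0],"jaw":-1},{"linear":[0.65,-0.18,0],"rot":[0,0,0],"jaw":-1},{"linear":[0,0,0],"rot":[0,0,0],"jaw":-1},{"linear":[0,0,0],"rot":[0,0,0],"jaw":-1}]' >/dev/null
python3 go.py .4742 -.3413 .018
python3 - <<'E'
from h import *
p=optics.camera_params('wrist');im=optics.get_image('wrist')[:,:,::-1].copy()
K=np.array(p['camera_matrix']);a=np.linspace(0,6.28,40)
P=np.c_[.4742+.028*np.cos(a),-.3413+.028*np.sin(a),np.full(40,.06)]
uv=cv2.fisheye.projectPoints(P[None].astype(float),cv2.Rodrigues(np.array(p['R'],float))[0],np.array(p['t'],float),K,np.zeros(4))[0][0]
cv2.polylines(im,[uv.astype(int)],True,(255,0,255),1)
cv2.imwrite('pics/w2.png',im)
E
```

```text
t 17.8 [ 0.4743 -0.3418  0.1201] lin [0.01 0.02 3.4 ] rot [-0.002  0.002 -0.   ] open 0.0854 grip 0.0 F [0.  0.3 0.1]
```

View pics/w2.png

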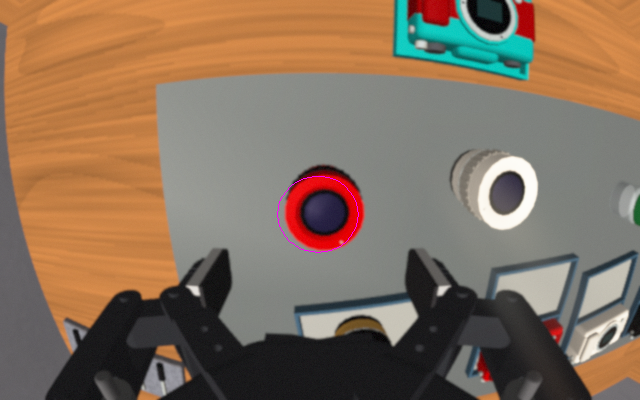

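The red lens top is centred at (324,212), against a prediction of (318,213). That puts it about 4 mm further in +y, so I correct to y = -0.337 and grip.

```bash
python3 -m inch '[{"linear":[0,0.16,0.4],"rot":[0,0,0],"jaw":-1},{"linear":[0,0,0.5],"rot":[0,0,0],"jaw":-1},{"linear":[0,0,0.5],"rot":[0,0,0],"jaw":-1},{"linear":[0,0,0.5],"rot":[0,0,0],"jaw":-1},{"linear":[0,0,0.5],"rot":[0,0,0],"jaw":-1},{"linear":[0,0,0.5],"rot":[0,0,0],"jaw":-1},{"linear":[0,0,0.5],"rot":[0,0,0],"jaw":-1},{"linear":[0,0,0],"rot":[0,0,0],"jaw":-1},{"linear":[0,0,0],"rot":[0,0,0],"jaw":-1}]' >/dev/null
python3 go.py .4742 -.337 .018
python3 -m inch '[{"linear":[0,0,0],"rot":[0,0,0],"jaw":1},{"linear":[0,0,0],"rot":[0,0,0],"jaw":1},{"linear":[0,0,0],"rot":[0,0,0],"jaw":1},{"linear":[0,0,0],"rot":[0,0,0],"jaw":1},{"linear":[0,0,0],"rot":[0,0,0],"jaw":1},{"linear":[0,0,0],"rot":[0,0,0],"jaw":1},{"linear":[0,0,0],"rot":[0,0,0],"jaw":1},{"linear":[0,0,0],"rot":[0,0,0],"jaw":1}]' >/dev/null
python3 go.py .5978 -.0872 .12
```

```text
t 18.7 [ 0.4738 -0.3365  0.0167] lin [-0.01 -0.02 -0.04] rot [ 0.001 -0.001  0.001] open 0.0855 grip 0.0 F [0.7 0.8 0. ]
t 19.5 [ 0.4744 -0.3369  0.0181] lin [-4.12  8.32 -3.4 ] rot [-0.002  0.002  0.001] open 0.0546 grip 62.4 F [-1.2  1.1  7.6]
```

```bash
python3 -m inch '[{"linear":[0,0,-0.5],"rot":[0,0,0],"jaw":1},{"linear":[0,0,-0.9],"rot":[0,0,0],"jaw":1},{"linear":[0,0,-1],"rot":[0,0,0],"jaw":1},{"linear":[0,0,-1],"rot":[0,0,0],"jaw":1},{"linear":[-0.2,0.4,0],"rot":[0,0,0],"jaw":1},{"linear":[-0.357,0.72,0],"rot":[0,0,0],"jaw":1},{"linear":[-0.357,0.72,0],"rot":[0,0,0],"jaw":1},{"linear":[-0.357,0.72,0],"rot":[0,0,0],"jaw":1},{"linear":[-0.357,0.72,0],"rot":[0,0,0],"jaw":1},{"linear":[-0.357,0.72,0],"rot":[0,0,0],"jaw":1}]' >/dev/null
python3 -m inch '[{"linear":[-0.357,0.72,0],"rot":[0,0,0],"jaw":1},{"linear":[-0.357,0.72,0],"rot":[0,0,0],"jaw":1},{"linear":[-0.357,0.72,0],"rot":[0,0,0],"jaw":1},{"linear":[-0.357,0.72,0],"rot":[0,0,0],"jaw":1},{"linear":[-0.357,0.72,0],"rot":[0,0,0],"jaw":1},{"linear":[-0.357,0.72,0],"rot":[0,0,0],"jaw":1},{"linear":[0,0,0],"rot":[0,0,0],"jaw":1},{"linear":[0,0,0],"rot":[0,0,0],"jaw":1},{"linear":[0,0,0],"rot":[0,0,0],"jaw":1},{"linear":[0,0,0],"rot":[0,0,0],"jaw":1}]' >/dev/null
python3 go.py .5978 -.0872 .0217
```

```text
t 21.5 [ 0.5972 -0.0875  0.1191] lin [-0.02  0.01  3.25] rot [-0.    -0.001 -0.   ] open 0.0550 grip 64.3 F [ 0.8  0.2 -2.2]
```

```bash
python3 -m inch '[{"linear":[-0.02,0,0.5],"rot":[0,0,0],"jaw":1},{"linear":[0,0,0.7],"rot":[0,0,0],"jaw":1},{"linear":[0,0,0.7],"rot":[0,0,0],"jaw":1},{"linear":[0,0,0.6],"rot":[0,0,0],"jaw":1},{"linear":[0,0,0.35],"rot":[0,0,0],"jaw":1},{"linear":[0,0,0.2],"rot":[0,0,0],"jaw":1},{"linear":[0,0,0.1],"rot":[0,0,0],"jaw":1},{"linear":[0,0,0.03],"rot":[0,0,0],"jaw":1},{"linear":[0,0,0.03],"rot":[0,0,0],"jaw":1},{"linear":[0,0,0],"rot":[0,0,0],"jaw":1}]' >/dev/null
python3 -m inch '[{"linear":[0,0,0.02],"rot":[0,0,0],"jaw":1},{"linear":[0,0,0],"rot":[0,0,0],"jaw":1},{"linear":[0,0,0],"rot":[0,0,0],"jaw":1}]' >/dev/null
python3 go.py .5978 -.0872 .0217
```

```text
t 22.8 [ 0.5983 -0.0869  0.0224] lin [ 0.02 -0.01  0.02] rot [-0.     0.     0.001] open 0.0547 grip 64.4 F [-0.  -1.  -3.3]
```

```bash
python3 -m inch '[{"linear":[0,0,0.02],"rot":[0,0,0],"jaw":1},{"linear":[0,0,0.02],"rot":[0,0,0],"jaw":1},{"linear":[0,0,0],"rot":[0,0,0],"jaw":1},{"linear":[0,0,0],"rot":[0,0,0],"jaw":1}]' >/dev/null
python3 go.py .5978 -.0872 .0217
```

```text
t 23.2 [ 0.5983 -0.0869  0.0221] lin [ 0.02 -0.01  0.01] rot [-0.     0.001  0.002] open 0.0546 grip 66.5 F [-5.5  0.8 18.2]
```

Seated. Release, rise, and head for white.

```bash
python3 -m inch '[{"linear":[0,0,0],"rot":[0,0,0],"jaw":-1},{"linear":[0,0,0],"rot":[0,0,0],"jaw":-1},{"linear":[0,0,0],"rot":[0,0,0],"jaw":-1},{"linear":[0,0,0],"rot":[0,0,0],"jaw":-1},{"linear":[0,0,0],"rot":[0,0,0],"jaw":-1},{"linear":[0,0,0],"rot":[0,0,0],"jaw":-1},{"linear":[0,0,-0.5],"rot":[0,0,0],"jaw":-1},{"linear":[0,0,-0.8],"rot":[0,0,0],"jaw":-1},{"linear":[0,0,-0.95],"rot":[0,0,0],"jaw":-1},{"linear":[0,0,-1],"rot":[0,0,0],"jaw":-1}]' >/dev/null
python3 go.py .4583 -.1985 .12
```

```text
t 24.2 [ 0.598  -0.0869  0.1203] lin [ 4.66 -3.72  0.01] rot [ 0.    -0.     0.001] open 0.0854 grip 0.0 F [ 1.6  0.4 -0.7]
```

```bash
python3 -m inch '[{"linear":[0.58,-0.465,0],"rot":[0,0,0],"jaw":-1},{"linear":[0.58,-0.465,0],"rot":[0,0,0],"jaw":-1},{"linear":[0.58,-0.465,0],"rot":[0,0,0],"jaw":-1},{"linear":[0.58,-0.465,0],"rot":[0,0,0],"jaw":-1},{"linear":[0.58,-0.465,0],"rot":[0,0,0],"jaw":-1},{"linear":[0.58,-0.465,0],"rot":[0,0,0],"jaw":-1},{"linear":[0.58,-0.465,0],"rot":[0,0,0],"jaw":-1},{"linear":[0.58,-0.465,0],"rot":[0,0,0],"jaw":-1},{"linear":[0,0,0],"rot":[0,0,0],"jaw":-1},{"linear":[0,0,0],"rot":[0,0,0],"jaw":-1}]' >/dev/null
python3 go.py .4583 -.1985 .018
python3 - <<'E'
from h import *
p=optics.camera_params('wrist');im=optics.get_image('wrist')[:,:,::-1].copy()
K=np.array(p['camera_matrix']);a=np.linspace(0,6.28,40)
P=np.c_[.4583+.029*np.cos(a),-.1985+.029*np.sin(a),np.full(40,.064)]
uv=cv2.fisheye.projectPoints(P[None].astype(float),cv2.Rodrigues(np.array(p['R'],float))[0],np.array(p['t'],float),K,np.zeros(4))[0][0]
cv2.polylines(im,[uv.astype(int)],True,(255,0,255),1)
cv2.imwrite('pics/w3.png',im)
E
```

```text
t 25.2 [ 0.4593 -0.199   0.1194] lin [0.04 0.02 3.38] rot [-0.001  0.002 -0.001] open 0.0852 grip 0.0 F [-0.2  0.5  0.6]
```

View pics/w3.png

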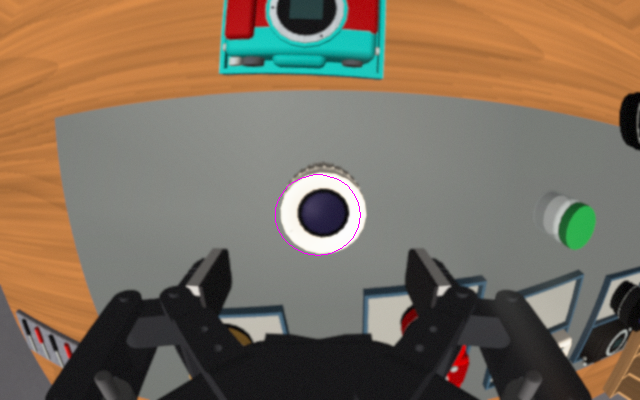

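The white lens top is centred at (323,213), about 4 px right of the prediction, which is about 2.5 mm in +y. I correct for that and grip.

```bash
python3 -m inch '[{"linear":[0.04,0.1,0.38],"rot":[0,0,0],"jaw":-1},{"linear":[0,0,0.5],"rot":[0,0,0],"jaw":-1},{"linear":[0,0,0.5],"rot":[0,0,0],"jaw":-1},{"linear":[0,0,0.5],"rot":[0,0,0],"jaw":-1},{"linear":[0,0,0.5],"rot":[0,0,0],"jaw":-1},{"linear":[0,0,0.5],"rot":[0,0,0],"jaw":-1},{"linear":[0,0,0.48],"rot":[0,0,0],"jaw":-1},{"linear":[0,0,0],"rot":[0,0,0],"jaw":-1},{"linear":[0,0,0],"rot":[0,0,0],"jaw":-1}]' >/dev/null
python3 go.py .4583 -.196 .018
python3 -m inch '[{"linear":[0,0,0],"rot":[0,0,0],"jaw":1},{"linear":[0,0,0],"rot":[0,0,0],"jaw":1},{"linear":[0,0,0],"rot":[0,0,0],"jaw":1},{"linear":[0,0,0],"rot":[0,0,0],"jaw":1},{"linear":[0,0,0],"rot":[0,0,0],"jaw":1},{"linear":[0,0,0],"rot":[0,0,0],"jaw":1},{"linear":[0,0,0],"rot":[0,0,0],"jaw":1},{"linear":[0,0,0],"rot":[0,0,0],"jaw":1}]' >/dev/null
python3 go.py .6145 .0831 .12
```

```text
t 26.1 [ 0.4578 -0.195   0.0173] lin [-0.02 -0.03 -0.02] rot [ 0.001 -0.002  0.003] open 0.0849 grip 0.0 F [-0.3  0.2  0.5]
t 26.9 [ 0.4583 -0.1957  0.0186] lin [-5.22  9.29 -3.38] rot [-0.001  0.002  0.001] open 0.0570 grip 62.3 F [-0.7  2.9  7.8]
```

```bash
python3 -m inch '[{"linear":[0,0,-0.5],"rot":[0,0,0],"jaw":1},{"linear":[0,0,-0.9],"rot":[0,0,0],"jaw":1},{"linear":[0,0,-1],"rot":[0,0,0],"jaw":1},{"linear":[0,0,-1],"rot":[0,0,0],"jaw":1},{"linear":[-0.2,0.36,0],"rot":[0,0,0],"jaw":1},{"linear":[-0.4,0.715,0],"rot":[0,0,0],"jaw":1},{"linear":[-0.4,0.715,0],"rot":[0,0,0],"jaw":1},{"linear":[-0.4,0.715,0],"rot":[0,0,0],"jaw":1},{"linear":[-0.4,0.715,0],"rot":[0,0,0],"jaw":1},{"linear":[-0.4,0.715,0],"rot":[0,0,0],"jaw":1}]' >/dev/null
python3 -m inch '[{"linear":[-0.4,0.715,0],"rot":[0,0,0],"jaw":1},{"linear":[-0.4,0.715,0],"rot":[0,0,0],"jaw":1},{"linear":[-0.4,0.715,0],"rot":[0,0,0],"jaw":1},{"linear":[-0.4,0.715,0],"rot":[0,0,0],"jaw":1},{"linear":[-0.4,0.715,0],"rot":[0,0,0],"jaw":1},{"linear":[-0.4,0.715,0],"rot":[0,0,0],"jaw":1},{"linear":[-0.4,0.715,0],"rot":[0,0,0],"jaw":1},{"linear":[-0.2,0.35,0],"rot":[0,0,0],"jaw":1},{"linear":[0,0,0],"rot":[0,0,0],"jaw":1},{"linear":[0,0,0],"rot":[0,0,0],"jaw":1}]' >/dev/null
python3 -m inch '[{"linear":[0,0,0],"rot":[0,0,0],"jaw":1},{"linear":[0,0,0],"rot":[0,0,0],"jaw":1}]' >/dev/null
python3 go.py .6145 .0831 .022
```

```text
t 29.1 [0.6133 0.0824 0.1197] lin [-0.04  0.02  3.26] rot [-0.    -0.001 -0.   ] open 0.0569 grip 64.6 F [-0.7 -0.5 -2.4]
```

```bash
python3 -m inch '[{"linear":[-0.04,0.02,0.5],"rot":[0,0,0],"jaw":1},{"linear":[0,0,0.7],"rot":[0,0,0],"jaw":1},{"linear":[0,0,0.7],"rot":[0,0,0],"jaw":1},{"linear":[0,0,0.6],"rot":[0,0,0],"jaw":1},{"linear":[0,0,0.35],"rot":[0,0,0],"jaw":1},{"linear":[0,0,0.2],"rot":[0,0,0],"jaw":1},{"linear":[0,0,0.1],"rot":[0,0,0],"jaw":1},{"linear":[0,0,0.03],"rot":[0,0,0],"jaw":1},{"linear":[0,0,0.03],"rot":[0,0,0],"jaw":1},{"linear":[0,0,0],"rot":[0,0,0],"jaw":1}]' >/dev/null
python3 -m inch '[{"linear":[0,0,0.02],"rot":[0,0,0],"jaw":1},{"linear":[0,0,0.02],"rot":[0,0,0],"jaw":1},{"linear":[0,0,0],"rot":[0,0,0],"jaw":1},{"linear":[0,0,0],"rot":[0,0,0],"jaw":1}]' >/dev/null
python3 go.py .6145 .0831 .022
```

```text
t 30.6 [0.6151 0.0839 0.0226] lin [ 0.02 -0.03  0.02] rot [0.    0.001 0.002] open 0.0570 grip 65.2 F [-1.4 -0.1  6. ]
```

Seated. Release, rise and pull back, then check from the top.

```bash
python3 -m inch '[{"linear":[0,0,0],"rot":[0,0,0],"jaw":-1},{"linear":[0,0,0],"rot":[0,0,0],"jaw":-1},{"linear":[0,0,0],"rot":[0,0,0],"jaw":-1},{"linear":[0,0,0],"rot":[0,0,0],"jaw":-1},{"linear":[0,0,0],"rot":[0,0,0],"jaw":-1},{"linear":[0,0,0],"rot":[0,0,0],"jaw":-1},{"linear":[0,0,-0.5],"rot":[0,0,0],"jaw":-1},{"linear":[0,0,-0.8],"rot":[0,0,0],"jaw":-1},{"linear":[0,0,-1],"rot":[0,0,0],"jaw":-1},{"linear":[0,0,-1],"rot":[0,0,0],"jaw":-1}]' >/dev/null
python3 -m inch '[{"linear":[0.6,0,-1],"rot":[0,0,0],"jaw":-1},{"linear":[0.6,0,-1],"rot":[0,0,0],"jaw":-1},{"linear":[0.6,0,-1],"rot":[0,0,0],"jaw":-1},{"linear":[0.6,0,-1],"rot":[0,0,0],"jaw":-1},{"linear":[0.6,0,0],"rot":[0,0,0],"jaw":-1},{"linear":[0.6,0,0],"rot":[0,0,0],"jaw":-1},{"linear":[0.6,0,0],"rot":[0,0,0],"jaw":-1},{"linear":[0,0,0],"rot":[0,0,0],"jaw":-1},{"linear":[0,0,0],"rot":[0,0,0],"jaw":-1}]'
python3 - <<'E'
from h import *
a=optics.get_image('top')[:,:,::-1];b=optics.get_image('scene')[:,:,::-1]
cv2.imwrite('pics/f.png',np.vstack([cv2.resize(a[60:220,150:490],(680,320)),cv2.resize(b[80:400,120:540],(340,259)).repeat(2,1)[:,:680]]))
cv2.imwrite('pics/top1.png',a);cv2.imwrite('pics/scene1.png',b)
E
```

```text
t: 32.45
ee_pos: [0.4893, 0.0838, 0.2422]
eef_rot: [0.001, -0.0, 1.0, 0.0]
wrist_force: [0.8, -0.0, 0.1]
opening: 0.0856
grasp_force: 0.0
```

View pics/top1.png

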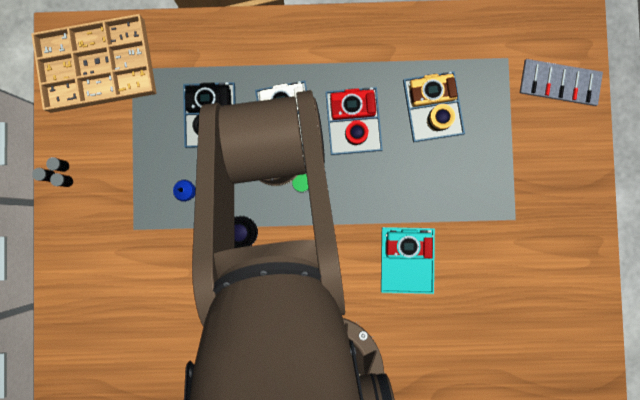

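View pics/scene1.png

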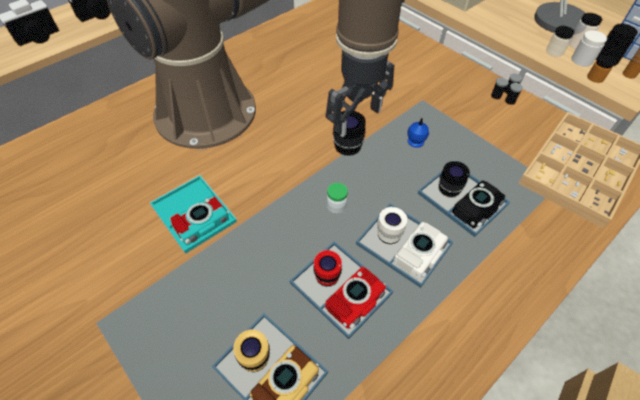

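The top view shows red at (357,132) and gold at (441,118), both inside their bays and consistent with the expected parallax of about 5 px. The scene view shows all four lenses upright beside their own cameras: black (455,178), white (392,225), red (327,267), gold (251,350). Jar (337,197) and blower (418,133) have not moved.

```bash
python3 -c "
from station import arm
print(arm.finish_job())"
```

```text
the job is handed in; nothing more can be done
None
```

All four lenses stand upright and released in the bays of their matching cameras, the jar and blower have not moved, and the job was handed in at about 32 s; no verdict was returned.

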